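# Open a jar in the bracing block at the inspection table

## Task

Seat the closed square jar fully down and upright in the square pocket of the metal block, then, with the block bracing it, unscrew its tight cap (anticlockwise seen from above). As soon as the cap comes free lift it straight up and finish still holding it, level and steady, with its lower edge about 15 mm above the rim of the open jar, which stays seated in the block. Open the jar only in the block, never carry the cap away from it or tip the jar over, and leave the tin, the brass weight and the carton where they stand.

Things in the scene. Friction and masses are not known exactly. Their poses are not given: they have to be found in the camera images.
- jar_mid (a point): Centre of the 60 x 60 x 64 mm body of the loose white square jar (pale label on all sides), 32 mm above its underside; z up, x and y square to its faces. Above it come a short shoulder, then the round neck. Closed, the jar is 102 mm tall and weighs 0.3 to 0.6 kg. It starts upright on the table.
- jar_rim (a point): Centre of the jar's mouth, level with its rim, 94 mm above its underside, on a neck 36 mm in diameter; axes as the jar's. The neck bears two outward lugs (out to 44 mm diameter), on its +x and -x sides, each spanning 35 degrees either way, with a stop at its clockwise end.
- cap_mid (a point): Centre of the grey cap, 16-sided, 54 mm across, 27 mm high, closed on top; 13.5 mm above its lower edge, z up. At the start it is tight on the jar, its lower edge 20 mm below the rim (this point 6.5 mm below). Its x axis runs through its two inner lugs; its flats face every 22.5 degrees from 11.25 degrees off x.
- cap_top (a point): Middle of the cap's top, 27 mm above its lower edge, axes as the cap's; a low rib (34 x 5 mm, 1.5 mm high) marks its x axis. Closed, that axis is 15 degrees clockwise to 5 anticlockwise of the jar's x. Turned anticlockwise, the cap does not rise; it comes free from 55 to 125 degrees, then meets a stop. A sprung seal (18 N) makes it tight (roughly 0.3 to 0.5 N m) and lifts it 1 mm once free.
- pocket (a point): Centre of the floor of the square pocket in the fixed aluminium block (120 x 120 mm, 30 mm high, pocket 64 x 64 mm and 20 mm deep with a 5 mm chamfer round its mouth, floor 10 mm above the table). z up, x and y square to the pocket's walls. The jar fits in any of its four quarter turns.
- tin: Bystander: round tin standing on the table, 66 mm in diameter, 85 mm high; origin at its underside.
- weight: Bystander: brass check weight, 44 mm in diameter, 72 mm high; origin at its underside.
- carton: Bystander: cardboard carton, 70 x 50 mm and 90 mm high; origin at its underside.

How it is judged:
By the outcome, as a careful person would: the job done as asked, in the order asked, and still so for the second after the job is handed in, while the arm keeps its last pose, push and grip.
It also fails if it takes over 58 s, if anything falls off the work surface, if the arm or the gripper's body presses on something with over 40 N, if the wrist force passes 120 N, or if a joint passes its speed limit or range.

## Robot

A 7-joint arm with a two-finger parallel gripper is mounted at the origin on the work surface. World frame = base frame: x ahead of the robot, y to its left, z up, the work surface at z = 0. Lengths are in m, angles in rad, forces in N, time in s.
With the tool pointing down it reaches from about 0.425 to 0.925 m from the base axis. Payload 6.8 kg.
Tool frame: the origin (TCP) lies between the finger pads; the fingertips stand 14 mm ahead of it and the grasp point (between the pads) lies 5 mm behind it; z points along the fingers, y is the line along which they close (so a half turn about z gives the same grasp; the last joint's range is limited). The gripper opens to 85 mm and grips with 20 to 120 N. Pads are 22 mm wide; open, the fingers measure 114 mm over their backs; the gripper's body (76 mm by 85 mm) begins 54 mm behind the grasp point. The pads swing forward as they close: fully open they stand 13 mm farther back than shut.
Start: joints at [1.005, 0.477, 0.022, 1.555, -0.011, 1.109, -0.083], TCP at [0.298, -0.606, 0.245] pointing down, gripper open.
Joint ranges: [-2.96, 2.96], [-0.34, 2.1], [-1.41, 1.46], [0.24, 2.44], [-1.37, 4.51], [0.17, 1.92], [-2.96, 2.96]. Speed limits (rad/s): [2.39, 2.39, 3.14, 3.14, 3.14, 3.14, 3.14].

## Interface

Orientations are given as a rotation vector (axis times angle).
In Python, from bench import r, imaging gives the robot as it stands.
- The arm moves only by the tool apply_moves, never from a script. Its argument "moves" is a list of rows, each a list of 2 entries, a list of its own where there are three numbers: the shift along the tool's x, y, z in cm, then the turn about the tool's z in rad. In form: [[[tx, ty, tz], roll], ...]. A call has 1 to 10 rows; each row is the pose to reach, as a shift and turn from the pose commanded when the call began, along the tool's axes at that moment; what a row does not reach only later rows make up. A row lasts 1/12 s, in which the tool goes at most 41.7 mm and 7.16 degrees, less where a joint would pass 70% of its speed; a pose out of reach is approached as far as the arm can. A call with a gripper value outside its range is refused whole. "claw" is the opening, from 0 (shut) to 1 (fully open), set as the call begins (left out, the last holds). The fingers move at their own pace and stop on an object; "grip_force" is the grip in N (left out, the last holds). Time passes only in rows, so rows that repeat a pose let the fingers close. It gives the time, the measured TCP pose, the force and the opening at its end, in the units of the state.
- r.get_obs(): the state, without advancing time (a new reading comes with each control period).
- imaging.grab_frame(name): name is "scene" or "top" or "wrist"; returns a dict with "frame" (384x512x3 uint8, blue, green, red), "intrinsics" (3x3 intrinsics, pixels), "T" (4x4, takes a point from camera to world coordinates). Camera axes: x right, y up, looking along -z (the intrinsics and any distortion apply to the point x, -y, -z); pixel columns grow to the right and rows downward; lengths in m; the calibration is good to about 2 mm. A picture is of the moment at which its call begins. There is no depth.
- r.hand_in(): hands the job in, once; it reports no verdict.
The state is a dict: "clock": time; "joints": joint angles; "qvel": joint speeds; "tau": joint torques, N m; "tcp_pos": TCP position; "orientation": TCP orientation; "contact_force": force on the tool from outside, world axes, zero at the start; "moment": the same for the moment, N m; "grip_width": finger opening in m.
Only numpy, scipy, OpenCV 4.12 (cv2) and the standard library are available. Lean on these libraries where they do the work, as an engineer would, in place of code of your own. Each camera call takes 0.05 s, during which the arm holds its last target. There are 200 camera calls.

## Working session

There is one attempt and no reset: what is moved stays moved. The work goes in short steps, Python scripts to look and compute and a tool call to move; the robot and the scene stay as the last step left them, time stands still between calls to the robot, and variables do not carry over. Pictures are saved under pics/ and viewed, on a budget of 10 in all, crops included, one or two more only if the job needs it, and the job is handed in when it is done.

Besides the shell and the picture viewer there is one more tool, called by a JSON object that holds its "api" and its "payload". apply_moves: Moves the arm, as the interface text tells. Its arguments: {"type":"object","properties":{"moves":{"type":"array","items":{"type":"array"}},"claw":{"type":"number"},"grip_force":{"type":"number"}},"required":["moves"]}

```bash
mkdir -p pics; ls; python3 - <<'E'
from bench import r, imaging
import cv2,numpy as np
np.set_printoptions(precision=4,suppress=True)
ims=[]
for n in ("top","scene"):
    d=imaging.grab_frame(n); cv2.imwrite(f"pics/{n}0.png",d["frame"]); np.savez(f"{n}0.npz",**d); print(n,d["intrinsics"],d["T"],d.keys())
print(r.get_obs())
E
```

```text
pics
top [[435.9504   0.     255.969 ]
 [  0.     435.9504 188.1503]
 [  0.       0.       1.    ]] [[ 0.0014  0.9874 -0.1584  0.3492]
 [-1.     -0.     -0.009  -0.0233]
 [-0.0089  0.1584  0.9873  1.1483]
 [ 0.      0.      0.      1.    ]] dict_keys(['frame', 'intrinsics', 'T'])
scene [[482.6037   0.     261.4039]
 [  0.     482.6037 193.5122]
 [  0.       0.       1.    ]] [[-0.0983 -0.536   0.8385  1.4335]
 [ 0.9949 -0.0339  0.0949  0.1079]
 [-0.0225  0.8435  0.5366  0.6743]
 [ 0.      0.      0.      1.    ]] dict_keys(['frame', 'intrinsics', 'T'])
{'clock': 0.1, 'joints': array([ 1.0049,  0.4777,  0.0223,  1.5564, -0.0115,  1.1093, -0.0831]), 'qvel': array([-0.0006, -0.0033,  0.0005, -0.0024, -0.0006, -0.0001, -0.002 ]), 'tau': array([  0.0053, -59.7761,   1.6146, -28.1953,   0.013 ,   0.005 ,
        -0.    ]), 'tcp_pos': array([ 0.2981, -0.605 ,  0.2444]), 'orientation': array([-3.0581, -0.7125,  0.0008]), 'contact_force': array([ 0.6706, -0.5635, -0.5468]), 'moment': array([ 0.0235,  0.0173, -0.0244]), 'grip_width': 0.08516997046185527}
```

View pics/top0.png

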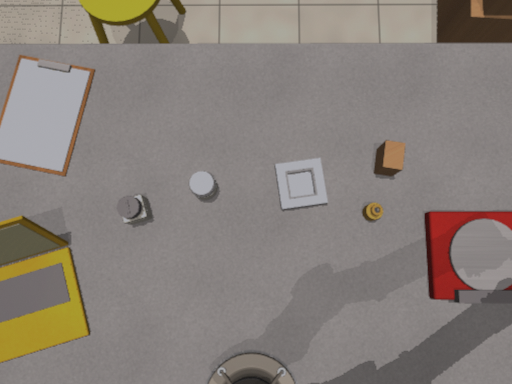

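View pics/scene0.png

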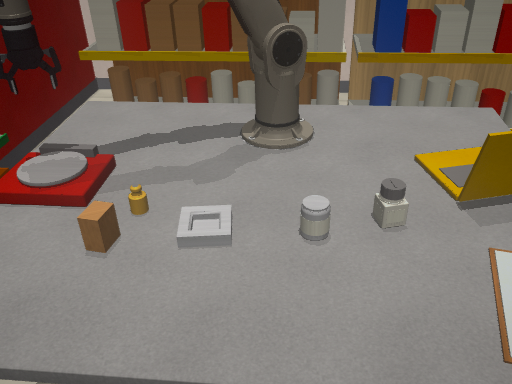

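The top view shows the jar at about (130,207), the tin at (202,184), the block at (302,184), the weight at (374,211) and the carton at (391,157). The scene view agrees: jar (391,203), tin (315,217) and block (206,225).

```bash
cat > h.py <<'E'
import numpy as np,cv2
from bench import r, imaging
np.set_printoptions(precision=4,suppress=True)
def ray(d,uv):
    K,T=d["intrinsics"],d["T"]
    p=np.linalg.inv(K)@np.array([uv[0],uv[1],1.]); return T[:3,3],T[:3,:3]@np.array([p[0],-p[1],-p[2]])
def onz(d,uv,z):
    o,v=ray(d,uv); return o+v*(z-o[2])/v[2]
def proj(d,P):
    T=d["T"]; c=T[:3,:3].T@(np.asarray(P)-T[:3,3]); c=d["intrinsics"]@np.array([c[0],-c[1],-c[2]]); return c[:2]/c[2]
def shot(n,name):
    d=imaging.grab_frame(n); cv2.imwrite(f"pics/{name}.png",d["frame"]); np.savez(f"{name}.npz",**d); return d
def load(n): return dict(np.load(n+".npz"))
def blobs(mask,amin=40):
    cs,_=cv2.findContours(mask.astype(np.uint8),cv2.RETR_CCOMP,cv2.CHAIN_APPROX_NONE)
    return [c for c in cs if cv2.contourArea(c)>amin]
E
python3 - <<'E'
from h import *
d=load("top0"); f=d["frame"].astype(int); g=f.max(2); sat=f.max(2)-f.min(2)
print("jar patch",f[200:224:6,118:150:4].tolist())
print("block",f[160,290],f[184,302],"table",f[230,200])
def rep(nm,m,z,roi):
    x0,y0,x1,y1=roi; mm=np.zeros_like(m); mm[y0:y1,x0:x1]=m[y0:y1,x0:x1]
    for c in blobs(mm):
        R=cv2.minAreaRect(c); q=np.array([onz(d,p,z)[:2] for p in cv2.boxPoints(R)])
        e=q[1]-q[0]; print(nm,cv2.contourArea(c),R[0],"ctr",onz(d,R[0],z)[:2],"sides",np.linalg.norm(e),np.linalg.norm(q[2]-q[1]),"ang",np.degrees(np.arctan2(e[1],e[0]))%90)
rep("block",g>135,.03,(265,145,340,220))
rep("jar",g>140,.064,(105,180,160,235))
rep("cap",(g<95)&(sat<15),.102,(105,180,150,235))
rep("tin",g>130,.085,(180,160,225,205))
E
```

```text
jar patch [[[124, 124, 129], [114, 113, 120], [111, 111, 117], [115, 114, 121], [116, 116, 123], [65, 67, 70], [122, 128, 130], [64, 69, 72]], [[114, 114, 120], [115, 115, 120], [114, 113, 119], [115, 115, 121], [116, 116, 123], [94, 93, 98], [86, 90, 94], [75, 79, 81]], [[120, 120, 126], [114, 114, 120], [116, 115, 121], [100, 99, 105], [116, 116, 122], [48, 48, 49], [122, 129, 134], [83, 88, 92]], [[129, 130, 135], [133, 136, 142], [123, 124, 127], [69, 72, 76], [90, 95, 99], [106, 113, 117], [74, 79, 81], [71, 76, 79]]]
block [134 135 141] [176 170 170] table [129 130 135]
block 4375.0 (301.9999694824219, 181.99996948242188) ctr [ 0.5449 -0.1328] sides 0.19560140144338514 0.19499140289429842 ang 89.89228510919483
block 158.5 (305.968994140625, 176.2918701171875) ctr [ 0.56   -0.1434] sides 0.051527147959842985 0.0970100532662882 ang 53.63513961157728
cap 53.5 (136.1202850341797, 209.4420928955078) ctr [0.465 0.276] sides 0.05162845604252522 0.02387203970319042 ang 73.184242009592
cap 158.5 (142.78671264648438, 213.53900146484375) ctr [0.4551 0.2594] sides 0.07445584512322245 0.04459112323888307 ang 63.82501307965119
tin 1936.0 (202.0, 182.0) ctr [0.5353 0.1202] sides 0.1100834872247932 0.11067353539060396 ang 89.96440218621456
tin 360.5 (207.50485229492188, 189.4432830810547) ctr [0.5166 0.1062] sides 0.07436014220212245 0.069563551382376 ang 41.05928240155247
```

```bash
cat >> h.py <<'E'
from scipy.spatial.transform import Rotation as Ro
def R0(): return Ro.from_rotvec(r.get_obs()["orientation"]).as_matrix()
def go(P,yaw=None):
    "shift cm in tool axes to reach P, and roll so the tool x has the world yaw (mod pi)"
    o=r.get_obs(); R=R0(); s=R.T@(np.asarray(P)-o["tcp_pos"])*100
    y=np.arctan2(R[1,0],R[0,0]); out=f"shift cm {s} yaw {y:.4f} j7 {o['joints'][6]:.3f}"
    if yaw is not None: out+=f" roll {-((yaw-y+np.pi/2)%np.pi-np.pi/2):.4f}"
    print(out)
E
python3 - <<'E'
from h import *
w=imaging.grab_frame("wrist"); o=r.get_obs(); R=R0()
print(w["intrinsics"]); print("cam in tool",R.T@(w["T"][:3,3]-o["tcp_pos"]),"\n",R.T@w["T"][:3,:3])
d=load("top0"); print("jar",onz(d,(130,207),.102),"block",onz(d,(302,184),.03),"carton",onz(d,(393,150),.09),"weight",onz(d,(375,211),.05),"tin",onz(d,(202,182),.085))
go([.53,-.133,.30]); go([.47,.28,.3])
E
```

```text
[[281.2588   0.     259.0318]
 [  0.     281.2588 188.9311]
 [  0.       0.       1.    ]]
cam in tool [ 0.0671  0.0012 -0.1281] 
 [[ 0.0012  0.964   0.2657]
 [ 1.     -0.001  -0.0008]
 [-0.0005  0.2657 -0.964 ]]
jar [0.4709 0.2911 0.102 ] block [ 0.5396 -0.1327  0.03  ] carton [ 0.6151 -0.3542  0.09  ] weight [ 0.467  -0.3138  0.05  ] tin [0.5353 0.1202 0.085 ]
shift cm [ 41.6638 -32.1089  -5.5037] yaw 0.4578 j7 -0.083
shift cm [ 54.5363 -71.8076  -5.449 ] yaw 0.4578 j7 -0.083
```

{"api": "apply_moves", "payload": {"moves": [[[41.6,-32.1,-5.5],0],[[41.6,-32.1,-5.5],0],[[41.6,-32.1,-5.5],0],[[41.6,-32.1,-5.5],0],[[41.6,-32.1,-5.5],0],[[41.6,-32.1,-5.5],0],[[41.6,-32.1,-5.5],0],[[41.6,-32.1,-5.5],0],[[41.6,-32.1,-5.5],0],[[41.6,-32.1,-5.5],0]], "claw": 1}}

```text
clock: 0.98
tcp_pos: [0.481, -0.2315, 0.2889]
orientation: [3.06, 0.712, -0.0]
contact_force: [0.9, -0.0, 0.1]
grip_width: 0.0854
```

{"api": "apply_moves", "payload": {"moves": [[[0,0,0],0],[[0,0,0],0]]}}

```text
clock: 1.15
tcp_pos: [0.4821, -0.2304, 0.2889]
orientation: [-3.057, -0.722, -0.001]
contact_force: [0.4, -1.1, 0.6]
grip_width: 0.0852
```

```bash
python3 - <<'E'
from h import *
shot("wrist","w1"); go([.53,-.133,.3],0); go([.47,.285,.32],0)
E
```

```text
shift cm [ 8.8242 -6.7557 -1.1447] yaw 0.4600 j7 -0.816 roll 0.4600
shift cm [ 22.0049 -46.8741  -3.15  ] yaw 0.4600 j7 -0.816 roll 0.4600
```

View pics/w1.png

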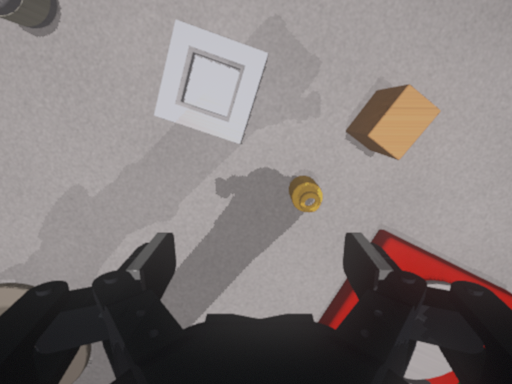

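The wrist view shows the block's top outline with corners at (177,21), (267,52), (241,143) and (155,115). The weight is at (307,195) and the carton at (400,120).

```bash
python3 - <<'E'
from h import *
d=load("w1"); g=d["frame"].min(2)
m=np.zeros(g.shape,bool); m[10:155,145:280]=(g>175)[10:155,145:280]
c=max(blobs(m),key=cv2.contourArea); print(cv2.contourArea(c),cv2.boxPoints(cv2.minAreaRect(c)).tolist())
for C in ([(177,21),(267,52),(241,143),(155,115)],cv2.boxPoints(cv2.minAreaRect(c))):
    q=np.array([onz(d,p,.03)[:2] for p in C]); e=np.roll(q,-1,0)-q
    print("ctr",q.mean(0),"sides",np.linalg.norm(e,axis=1),"ang",np.degrees(np.arctan2(e[:,1],e[:,0]))%90)
E
```

```text
8947.5 [[144.64944458007812, 112.32767486572266], [175.27938842773438, 19.106094360351562], [269.5711669921875, 50.087669372558594], [238.94122314453125, 143.3092498779297]]
ctr [ 0.5442 -0.1301] sides [0.116  0.1189 0.1197 0.1178] ang [9.2061 9.6956 8.6446 7.8773]
ctr [ 0.5442 -0.1259] sides [0.1207 0.1209 0.1233 0.131 ] ang [ 2.5094 10.0004  7.3659  8.4734]
```

{"api": "apply_moves", "payload": {"moves": [[[22,-46.9,-3],0.4],[[22,-46.9,-3],0.4],[[22,-46.9,-3],0.4],[[22,-46.9,-3],0.4],[[22,-46.9,-3],0.4],[[22,-46.9,-3],0.4],[[22,-46.9,-3],0.4],[[22,-46.9,-3],0.4],[[22,-46.9,-3],0.4],[[22,-46.9,-3],0.4]]}}

```text
clock: 2.03
tcp_pos: [0.4733, 0.1706, 0.3121]
orientation: [3.14, 0.085, 0.0]
contact_force: [0.1, 0.1, 0.1]
grip_width: 0.0857
```

{"api": "apply_moves", "payload": {"moves": [[[0.3,-11.5,2],0],[[0.3,-11.5,2],0],[[0.3,-11.5,2],0],[[0.3,-11.5,2],0],[[0.3,-11.5,2],0]]}}

```text
clock: 2.45
tcp_pos: [0.4695, 0.286, 0.2911]
orientation: [3.14, 0.093, -0.003]
contact_force: [0.9, -0.8, 0.2]
grip_width: 0.0855
```

```bash
python3 - <<'E'
from h import *
shot("wrist","w2"); go([.471,.291,.3])
E
```

```text
shift cm [ 0.1236 -0.6591 -0.8686] yaw 0.0564 j7 -2.304
```

View pics/w2.png

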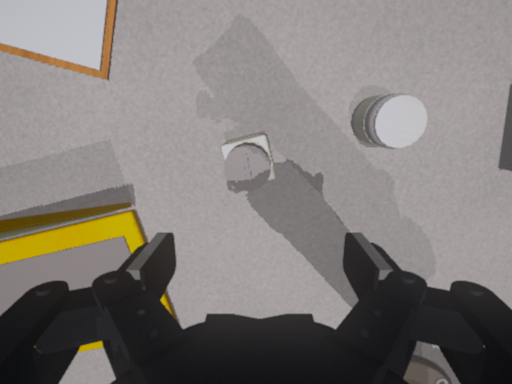

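The jar is upright below the gripper. Its cap circle is near (248,167), the visible body-top corners are (222,143), (268,133) and (274,178), and the tin is clear at (400,120). I'll measure the jar now.

```bash
python3 - <<'E'
from h import *
d=load("w2"); f=d["frame"]; 
crop=f[120:205,205:295]; cv2.imwrite("pics/w2c.png",cv2.resize(crop,None,fx=7,fy=7,interpolation=cv2.INTER_CUBIC))
E
```

```text
(no output)
```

View pics/w2c.png

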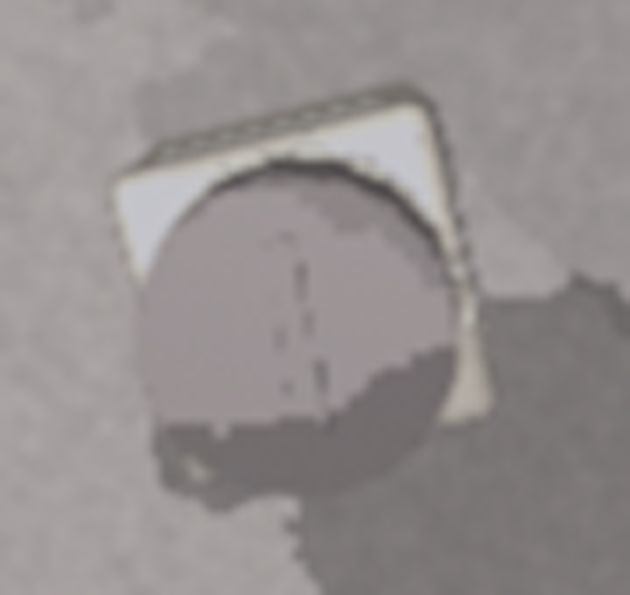

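The crop shows body-top corners at full-image pixels (221.4,146.1), (265.7,135) and (275,179.3). The cap centre is near (247.9,167.4), and the rib runs roughly parallel to the jar's sides.

```bash
python3 - <<'E'
from h import *
d=load("w2")
q=np.array([onz(d,p,.064)[:2] for p in ((221.4,146.1),(265.7,135),(275,179.3))]); e=np.diff(q,axis=0)
a=np.degrees(np.arctan2(e[:,1],e[:,0])); print(np.linalg.norm(e,axis=1),a%90,"ctr",(q[0]+q[2])/2)
c=onz(d,(247.9,167.4),.102); print("cap",c)
rb=[onz(d,p,.1035) for p in ((247.86,157.86),(251,175.7))]; v=rb[0]-rb[1]; print("rib yaw",np.degrees(np.arctan2(v[1],v[0])))
for y in (5,10,13): go([(q[0]+q[2])[0]/2,(q[0]+q[2])[1]/2,.15],np.radians(y))
E
```

```text
[0.0573 0.058 ] [17.3383 15.8293] ctr [0.4725 0.2979]
cap [0.4743 0.2975 0.102 ]
rib yaw 12.778641775238345
shift cm [ 0.3336 -1.3568 14.1302] yaw 0.0564 j7 -2.304 roll -0.0309
shift cm [ 0.3336 -1.3568 14.1302] yaw 0.0564 j7 -2.304 roll -0.1182
shift cm [ 0.3336 -1.3568 14.1302] yaw 0.0564 j7 -2.304 roll -0.1705
```

{"api": "apply_moves", "payload": {"moves": [[[0.4,-1.35,3],-0.12],[[0.4,-1.35,6],-0.234],[[0.4,-1.35,9],-0.234],[[0.4,-1.35,12],-0.234],[[0.4,-1.35,15],-0.234],[[0.4,-1.35,18],-0.234],[[0.4,-1.35,20.5],-0.234],[[0.4,-1.35,22.5],-0.234],[[0.4,-1.35,23.7],-0.234],[[0.4,-1.35,23.7],-0.234]]}}

```text
clock: 3.33
tcp_pos: [0.4726, 0.2962, 0.0529]
orientation: [3.106, 0.451, -0.005]
contact_force: [-0.7, -1.0, 0.3]
grip_width: 0.0852
```

```bash
python3 - <<'E'
from h import *
shot("wrist","w3"); go([.4735,.2977,.05],.29); print(r.get_obs()["contact_force"])
E
```

```text
shift cm [ 0.0402 -0.0206  0.4505] yaw 0.2893 j7 -2.286 roll -0.0007
[ 0.6604 -0.3292  0.1248]
```

View pics/w3.png

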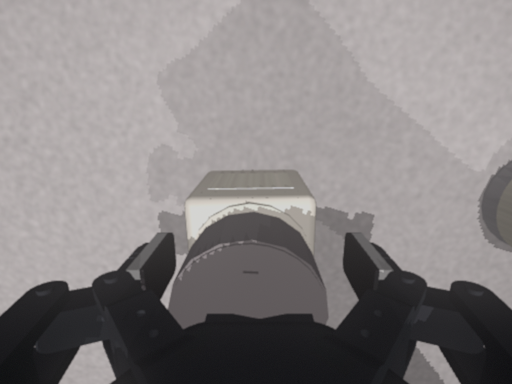

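The jar is square between the open fingers: its body's front edge runs from (187,198) to (315,198), with pads at columns 160 and 360. I'll close on it.

{"api": "apply_moves", "payload": {"moves": [[[0,0,0.2],0],[[0,0,0.2],0],[[0,0,0.2],0],[[0,0,0.2],0],[[0,0,0.2],0],[[0,0,0.2],0],[[0,0,0.2],0],[[0,0,0.2],0]], "claw": 0, "grip_force": 60}}

```text
clock: 4.05
tcp_pos: [0.4739, 0.3, 0.0549]
orientation: [-3.108, -0.456, -0.005]
contact_force: [-0.3, -1.3, 6.1]
grip_width: 0.0588
```

{"api": "apply_moves", "payload": {"moves": [[[0,0,-1],0],[[0,0,-2.5],0],[[0,0,-5],0],[[0,0,-8],0],[[0,0,-11],0],[[0,0,-14],0],[[0,0,-17],0],[[0,0,-17],0]]}}

```text
clock: 4.72
tcp_pos: [0.4747, 0.3017, 0.2298]
orientation: [-3.104, -0.457, -0.014]
contact_force: [0.9, 1.0, -3.7]
grip_width: 0.0589
```

```bash
python3 - <<'E'
from h import *
o=r.get_obs(); print(o["contact_force"],o["moment"],o["grip_width"],o["tcp_pos"]); go([.46,-.13,.2285],.152);go([.544,-.13,.2285],.152)
E
```

```text
[ 0.924   0.9901 -3.7489] [ 0.1438 -0.0922  0.0073] 0.058886978362249084 [0.4747 0.3017 0.2298]
shift cm [-13.8354  40.9225  -0.1165] yaw 0.2921 j7 -2.148 roll 0.1401
shift cm [-5.7915 43.3414 -0.0478] yaw 0.2921 j7 -2.148 roll 0.1401
```

{"api": "apply_moves", "payload": {"moves": [[[-12,41,0],0.14],[[-12,41,0],0.14],[[-12,41,0],0.14],[[-12,41,0],0.14],[[-12,41,0],0.14],[[-12,41,0],0.14],[[-12,41,0],0.14],[[-12,41,0],0.14],[[-12,41,0],0.14],[[-12,41,0],0.14]]}}

```text
clock: 5.55
tcp_pos: [0.4742, -0.1189, 0.2228]
orientation: [-3.132, -0.239, 0.002]
contact_force: [1.4, 0.5, -4.0]
grip_width: 0.0588
```

```bash
python3 - <<'E'
from h import *
go([.48,-.13,.2285],.152)
E
```

```text
shift cm [ 0.4048  1.1871 -0.575 ] yaw 0.1522 j7 -1.379 roll 0.0002
```

{"api": "apply_moves", "payload": {"moves": [[[0,1.2,0],0],[[0,1.2,0],0],[[0,1.2,0],0]]}}

```text
clock: 5.8
tcp_pos: [0.4765, -0.1295, 0.2225]
orientation: [-3.132, -0.235, 0.002]
contact_force: [-0.3, -0.1, -5.2]
grip_width: 0.0589
```

```bash
python3 - <<'E'
from h import *
shot("wrist","w4"); go([.544,-.13,.2285],.152)
E
```

```text
shift cm [ 6.6176  1.1971 -0.5972] yaw 0.1521 j7 -1.361 roll 0.0001
```

View pics/w4.png

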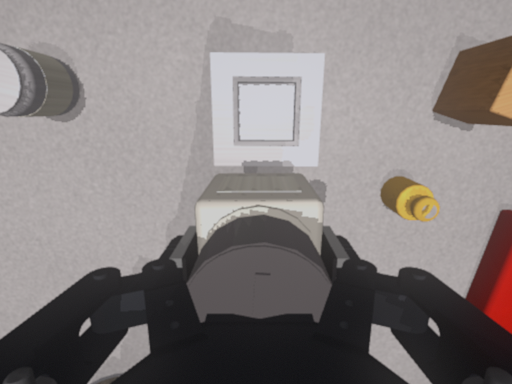

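The block's top corners are at (210,53), (324,53), (320,166) and (214,166), with edges parallel to the held jar's front edge at row 200.

```bash
python3 - <<'E'
from h import *
d=load("w4"); g=cv2.GaussianBlur(d["frame"].min(2),(3,3),0).astype(int)
print("table",g[60,150],"block",g[60:72:4,260],g[100,222])
t=(g[100,150]+g[100,222])/2
def cross(line,lo,hi):  # outermost threshold crossing
    w=np.where(line[lo:hi]>t)[0]; return lo+w[0]-.5, lo+w[-1]+.5
rows=range(75,150,5); cols=range(225,312,5)
L=[cross(g[v],195,340)for v in rows]; 
top=[40+np.where(g[40:70,u]>t)[0][0]-.5 for u in cols]; bot=[155+np.where(g[155:173,u]>t)[0][-1]+.5 for u in cols]
fl=np.polyfit(rows,[a for a,_ in L],1); fr=np.polyfit(rows,[b for _,b in L],1); ft=np.polyfit(cols,top,1); fb=np.polyfit(cols,bot,1)
def X(v,h): 
    y=np.polyval(h,260)
    for _ in range(5): x=np.polyval(v,y); y=np.polyval(h,x)
    return x,y
for C in ([X(fl,ft),X(fr,ft),X(fr,fb),X(fl,fb)],[(210,53),(324,53),(320,166),(214,166)]):
    q=np.array([onz(d,p,.03)[:2] for p in C]); e=np.roll(q,-1,0)-q
    print(np.array(C).tolist()); c=q.mean(0); print("ctr",c,"sides",np.linalg.norm(e,axis=1),"ang",np.degrees(np.arctan2(e[:,1],e[:,0]))%90)
    go([*c,.2])
    # where along tool: also sanity: jar front top edge in tool frame
o=r.get_obs()
for p in ((197,200),(324,200)):
    P=onz(d,p,o["tcp_pos"][2]-.055+.064); print("jar corner tool",R0().T@(P-o["tcp_pos"]))
E
```

```text
table 168 block [204 205 205] 206
[[209.7232142857144, 52.500000000000014], [324.49880952380965, 52.5], [317.6630347377205, 163.78005465727534], [213.83130086549977, 161.01549456036796]]
ctr [ 0.5457 -0.1286] sides [0.1197 0.1175 0.1198 0.1143] ang [8.635  8.347  7.0944 8.3265]
shift cm [6.8127 1.0891 2.2527] yaw 0.1521 j7 -1.361
[[210, 53], [324, 53], [320, 166], [214, 166]]
ctr [ 0.5435 -0.1296] sides [0.1189 0.1197 0.1226 0.1196] ang [8.635  9.9509 8.6365 8.1865]
shift cm [6.5781 1.153  2.2529] yaw 0.1521 j7 -1.361
jar corner tool [ 0.0292 -0.0248 -0.009 ]
jar corner tool [ 0.0291  0.0315 -0.0091]
```

{"api": "apply_moves", "payload": {"moves": [[[3,0.85,0],0],[[6,0.85,0],0],[[6.75,0.85,2],0],[[6.75,0.85,4],0],[[6.75,0.85,6],0],[[6.75,0.85,8],0],[[6.75,0.85,10],0],[[6.75,0.85,11.5],0],[[6.75,0.85,12.3],0],[[6.75,0.85,12.3],0]]}}

```text
clock: 6.68
tcp_pos: [0.5441, -0.1252, 0.0983]
orientation: [-3.131, -0.242, 0.006]
contact_force: [-0.0, 0.6, -3.9]
grip_width: 0.0588
```

```bash
python3 - <<'E'
from h import *
shot("wrist","w5"); go([.545,-.127,.075],.15); d=shot("scene","s5"); p=proj(d,[.545,-.127,.04]).astype(int); print(p)
c=d["frame"][p[1]-60:p[1]+60,p[0]-80:p[0]+80]; a=cv2.resize(c,(560,420),interpolation=cv2.INTER_CUBIC)
cv2.imwrite("pics/s5c.png",a); print(r.get_obs()["contact_force"])
E
```

```text
shift cm [-0.0195  0.1325  2.4598] yaw 0.1538 j7 -1.465 roll 0.0038
[203 215]
[-0.8052  0.0081 -4.075 ]
```

View pics/w5.png

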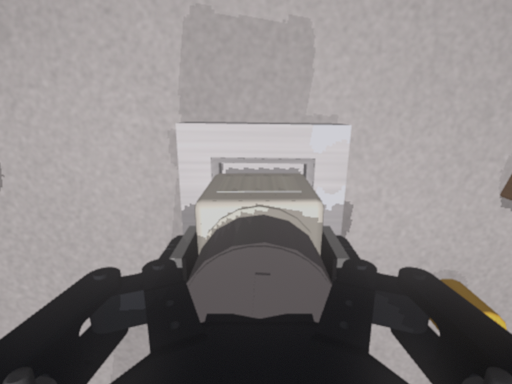

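The block's front edge runs from (177,124) to (351,124) and the chamfer's outer edge spans columns 211 to 315. The jar's top front edge spans 197 to 324 and its lower edge is near row 174.

```bash
python3 - <<'E'
from h import *
d=load("w5"); o=r.get_obs(); R=R0(); z=o["tcp_pos"][2]
f=lambda p,h: R.T@(onz(d,p,h)-o["tcp_pos"])*1000
for n,p,h in (("blkL",(177,124),.03),("blkR",(351,124),.03),("pkL",(211,157),.03),("pkR",(315,157),.03),("jarL",(198.5,200),z+.009),("jarR",(323,200),z+.009),("botL",(215,174),z-.055),("botR",(307,174),z-.055)): print(n,f(p,h)[:2])
E
```

```text
blkL [ 57.347  -55.8153]
blkR [57.6153 62.6248]
pkL [ 34.7862 -33.6462]
pkR [34.9622 39.3934]
jarL [ 28.7272 -26.2139]
jarR [28.869  28.0489]
botL [ 26.0415 -28.8319]
botR [26.192  31.6632]
```

View pics/s5c.png

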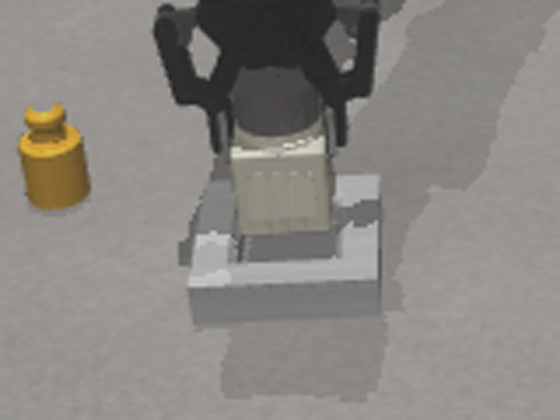

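Relative to the jar, the pocket is about 2 mm further along tool y and level in x. The scene crop agrees, with the jar hovering over the pocket.

{"api": "apply_moves", "payload": {"moves": [[[0,0.15,0.4],0],[[0,0.18,0.8],0],[[0,0.18,1.2],0],[[0,0.18,1.6],0],[[0,0.18,1.9],0],[[0,0.18,2.2],0],[[0,0.18,2.2],0]]}}

```text
clock: 7.37
tcp_pos: [0.5451, -0.1288, 0.0772]
orientation: [-3.132, -0.238, 0.002]
contact_force: [-0.8, 1.1, -4.9]
grip_width: 0.0586
```

{"api": "apply_moves", "payload": {"moves": [[[0,0,0.3],0],[[0,0,0.6],0],[[0,0,0.9],0],[[0,0,1.1],0],[[0,0,1.2],0],[[0,0,1.2],0]]}}

```text
clock: 7.87
tcp_pos: [0.5454, -0.1287, 0.0657]
orientation: [-3.132, -0.238, 0.001]
contact_force: [0.0, 1.4, -5.8]
grip_width: 0.0588
```

{"api": "apply_moves", "payload": {"moves": [[[0,0,0.1],0],[[0,0,0.2],0],[[0,0,0.3],0],[[0,0,0.3],0]]}}

```text
clock: 8.2
tcp_pos: [0.5456, -0.1287, 0.0648]
orientation: [3.132, 0.238, -0.001]
contact_force: [-7.7, 4.3, 14.7]
grip_width: 0.0589
```

{"api": "apply_moves", "payload": {"moves": [[[0,0,0],0],[[0,0,0],0],[[0,0,0],0],[[0,0,0],0],[[0,0,0],0],[[0,0,-1],0],[[0,0,-4],0],[[0,0,-8],0],[[0,0,-12],0],[[0,0,-12],0]], "claw": 1}}

```text
clock: 9.03
tcp_pos: [0.5504, -0.1294, 0.1916]
orientation: [3.129, 0.238, 0.02]
contact_force: [1.2, 0.4, -0.1]
grip_width: 0.0856
```

```bash
python3 - <<'E'
from h import *
d=shot("wrist","w6"); o=r.get_obs(); print(o["tcp_pos"],o["contact_force"])
p=proj(d,[.545,-.129,.112]).astype(int); print(p)
x,y=max(p[0]-75,0),max(p[1]-60,0); c=d["frame"][y:y+120,x:x+150]; print(x,y); cv2.imwrite("pics/w6c.png",cv2.resize(c,(750,600),interpolation=cv2.INTER_CUBIC))
E
```

```text
[ 0.5489 -0.1294  0.1883] [ 0.4629 -0.2038 -1.4967]
[255 209]
180 149
```

View pics/w6c.png

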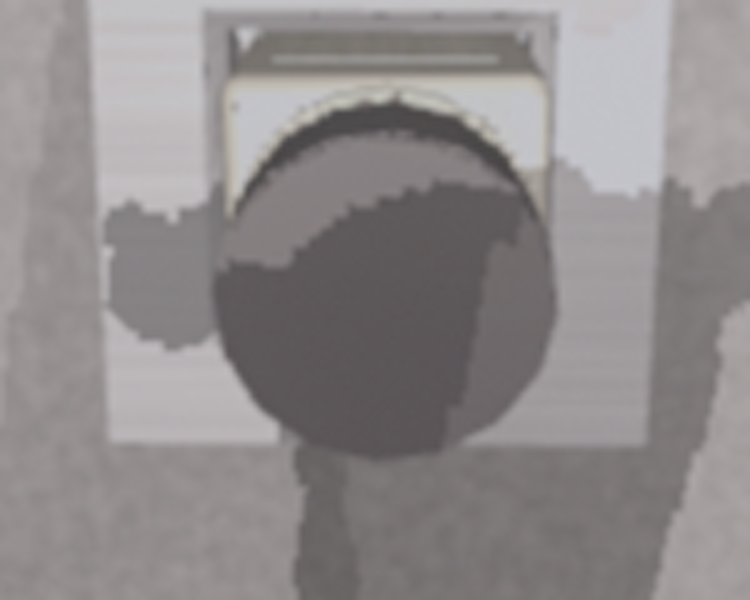

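The jar sits square, upright and deep in the pocket. The cap circle is centred near full-image (257,209). The rib is lost in shadow, so I'll take the cap angle from the rib-end dash in w5.

```bash
python3 - <<'E'
from h import *
d=load("w5"); c=d["frame"][262:286,240:286].mean(2); print(np.round(c[6:18,8:36]).astype(int))
zt=.0985; R=Ro.from_rotvec([-3.131,-.242,.004]).as_matrix(); T=np.array([.5448,-.1255,zt])
for p in ((255,274),(262.5,274),(270,274),(198.5,200),(323,200)):
    h=zt-.055+(.1025 if p[1]>250 else .064); print(p,R.T@(onz(d,p,h)-T)*1000)
d=load("w6"); o=r.get_obs(); R=R0()
for p in ((180+213/5,149+300/5),(180+557/5,149+300/5)): print("cap",R.T@(onz(d,p,.112)-o["tcp_pos"])*1000)
for p in ((180+225/5,149+75/5),(180+550/5,149+75/5)): print("jar",R.T@(onz(d,p,.074)-o["tcp_pos"])*1000)
go([.545,-.129,.096]); print(o["orientation"])
E
```

```text
[[90 91 91 91 90 90 90 90 90 91 90 90 90 90 90 90 90 90 91 91 90 91 90 90
  91 90 90 90]
 [90 90 90 90 90 90 90 90 91 90 91 91 91 90 90 90 91 91 90 90 90 90 90 90
  90 90 90 91]
 [90 91 91 91 90 90 91 90 91 90 90 90 90 90 90 90 90 90 90 90 91 90 90 90
  89 90 90 91]
 [90 90 90 90 90 90 90 90 89 89 90 90 90 90 91 90 91 90 90 90 90 91 90 90
  90 90 90 91]
 [90 90 90 90 90 90 88 82 76 78 79 79 79 80 80 82 83 83 84 86 86 86 89 90
  90 90 90 91]
 [91 90 90 90 90 90 86 75 65 66 67 66 66 67 69 69 69 70 71 73 73 74 83 90
  90 90 90 90]
 [90 90 90 90 90 90 87 78 75 74 71 72 72 70 68 68 68 68 67 64 64 66 79 89
  90 90 90 89]
 [90 90 90 90 90 90 89 87 87 87 85 85 84 83 81 82 82 82 80 80 80 80 85 89
  90 90 90 90]
 [90 90 90 90 90 90 89 90 90 90 90 91 90 90 90 90 90 90 91 89 89 89 90 91
  89 90 90 90]
 [89 90 89 89 89 89 87 88 90 91 90 90 90 90 90 91 90 89 90 90 89 89 90 90
  89 90 90 89]
 [90 89 90 89 90 90 89 88 90 89 90 90 89 90 90 89 90 90 89 90 89 90 89 90
  90 90 90 90]
 [89 90 90 91 90 89 90 90 90 89 89 89 90 90 90 89 90 89 90 90 89 90 90 89
  90 90 89 89]]
(255, 274) [ 16.1859  -0.3258 -47.5393]
(262.5, 274) [ 16.1908   2.1021 -47.5428]
(270, 274) [ 16.1958   4.5298 -47.5463]
(198.5, 200) [ 28.988  -25.8751  -9.0335]
(323, 200) [29.0781 29.3244 -9.1134]
cap [ -4.1355 -26.611   76.2296]
cap [-4.1606 27.1545 76.4043]
jar [ 24.5908 -28.2624 114.4852]
jar [ 24.6131  29.3261 114.6728]
shift cm [-0.4611 -0.1253  9.2309] yaw 0.1515 j7 -1.419
[3.13   0.2376 0.0145]
```

{"api": "apply_moves", "payload": {"moves": [[[-0.4,-0.1,2],-0.1],[[-0.4,-0.1,4],-0.144],[[-0.4,-0.1,6],-0.144],[[-0.4,-0.1,8],-0.144],[[-0.4,-0.1,9],-0.144],[[-0.4,-0.1,9.4],-0.144],[[-0.4,-0.1,9.4],-0.144],[[-0.4,-0.1,9.4],-0.144]]}}

```text
clock: 9.75
tcp_pos: [0.5421, -0.1285, 0.0896]
orientation: [3.107, 0.463, 0.001]
contact_force: [0.2, 0.4, 0.6]
grip_width: 0.0852
```

{"api": "apply_moves", "payload": {"moves": [[[0,0,0],0],[[0,0,0],0],[[0,0,0],0],[[0,0,0],0],[[0,0,0],0],[[0,0,0],0],[[0,0,0],0],[[0,0,0],0]], "claw": 0, "grip_force": 70}}

```text
clock: 10.42
tcp_pos: [0.5424, -0.1292, 0.0902]
orientation: [3.106, 0.462, 0.003]
contact_force: [-1.3, -1.7, 6.2]
grip_width: 0.0527
```

```bash
python3 - <<'E'
from h import *
o=r.get_obs(); print(o["tcp_pos"],o["contact_force"],o["moment"],o["grip_width"]); go([.545,-.129,.096])
E
```

```text
[ 0.5424 -0.1292  0.0902] [-1.3167 -1.6919  6.1625] [-0.2636  0.205   0.0264] 0.052720854752565945
shift cm [ 0.2558  0.0591 -0.5809] yaw 0.2953 j7 -1.342
```

{"api": "apply_moves", "payload": {"moves": [[[0,0,0],0],[[0,0,0],0],[[0,0,0],-0.08],[[0,0,0],-0.16],[[0,0,0],-0.24],[[0,0,0],-0.32],[[0,0,0],-0.4],[[0,0,0],-0.4]], "claw": 0, "grip_force": 90}}

```text
clock: 11.08
tcp_pos: [0.5428, -0.1289, 0.0903]
orientation: [2.95, 1.076, 0.004]
contact_force: [-0.9, -1.6, 7.3]
grip_width: 0.0524
```

```bash
python3 - <<'E'
from h import *
o=r.get_obs(); print(o["tcp_pos"],o["contact_force"],o["moment"],o["grip_width"]); go([.545,-.129,.096])
E
```

```text
[ 0.5428 -0.1289  0.0903] [-0.8564 -1.6369  7.3194] [-0.0418  0.0509  0.1195] 0.05241090187626589
shift cm [ 0.1654  0.1511 -0.5737] yaw 0.6993 j7 -1.000
```

{"api": "apply_moves", "payload": {"moves": [[[0,0,0],-0.08],[[0,0,0],-0.16],[[0,0,0],-0.2]]}}

```text
clock: 11.33
tcp_pos: [0.5429, -0.1289, 0.0903]
orientation: [2.828, 1.364, 0.004]
contact_force: [0.2, -0.3, 5.7]
grip_width: 0.0526
```

```bash
python3 - <<'E'
from h import *
o=r.get_obs(); print(o["contact_force"],o["moment"],o["grip_width"]); go([.545,-.129,.096])
d=shot("wrist","w7"); cv2.imwrite("pics/w7c.png",cv2.resize(d["frame"][150:330,140:380],(800,600)))
E
```

```text
[ 0.1607 -0.2911  5.7195] [-0.1068 -0.0118 -0.2761] 0.05259588280979759
shift cm [ 0.1218  0.1699 -0.5658] yaw 0.8988 j7 -0.831
```

View pics/w7c.png

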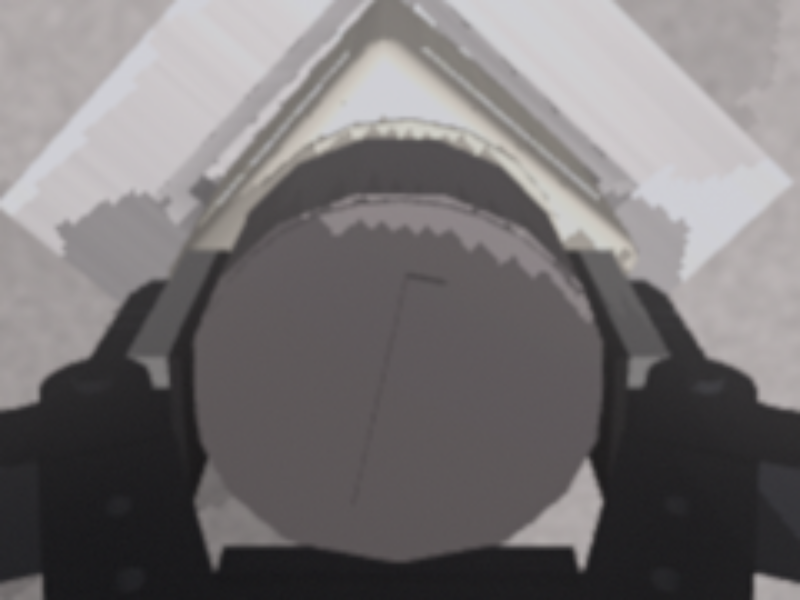

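The rib has turned with the gripper, still 11° off tool x, and the jar stays square in the block. About 35° is done, so I'll keep turning.

{"api": "apply_moves", "payload": {"moves": [[[0,0,0],-0.08],[[0,0,0],-0.16],[[0,0,0],-0.24],[[0,0,0],-0.32],[[0,0,0],-0.4],[[0,0,0],-0.48],[[0,0,0],-0.56],[[0,0,0],-0.64],[[0,0,0],-0.64]]}}

```text
clock: 12.13
tcp_pos: [0.5432, -0.1292, 0.0911]
orientation: [2.254, 2.184, 0.002]
contact_force: [-1.6, -1.8, 13.6]
grip_width: 0.0527
```

```bash
python3 - <<'E'
from h import *
o=r.get_obs(); print(o["tcp_pos"],o["contact_force"],o["moment"],o["grip_width"]); go([.545,-.129,.096])
E
```

```text
[ 0.5432 -0.1292  0.0911] [-1.5725 -1.8198 13.646 ] [-0.2531  0.4347  0.0945] 0.05271400736245785
shift cm [ 0.0277  0.1798 -0.4888] yaw 1.5392 j7 -0.286
```

Upward force has risen to 13.6 N, which suggests the seal spring is now pushing on a free cap. Turned about 71°. Lifting.

{"api": "apply_moves", "payload": {"moves": [[[0,0,-0.2],0],[[0,0,-0.4],0],[[0,0,-0.7],0],[[0,0,-1],0],[[0,0,-1],0]]}}

```text
clock: 12.55
tcp_pos: [0.542, -0.1285, 0.0996]
orientation: [2.259, 2.182, 0.001]
contact_force: [2.2, -1.4, 0.2]
grip_width: 0.0525
```

```bash
python3 - <<'E'
from h import *
o=r.get_obs(); print(o["tcp_pos"],o["contact_force"],o["moment"],o["grip_width"])
E
```

```text
[ 0.542  -0.1285  0.0996] [ 2.1948 -1.4098  0.1749] [-0.3006 -0.2957 -0.0442] 0.05251314417521212
```

The force is about 0, so the jar is not coming up with the cap. Continuing.

{"api": "apply_moves", "payload": {"moves": [[[0,0,-0.4],0],[[0,0,-0.8],0],[[0,0,-1.2],0],[[0,0,-1.6],0],[[0,0,-2],0],[[0,0,-2.3],0],[[0,0,-2.5],0],[[0,0,-2.55],0],[[0,0,-2.55],0],[[0,0,-2.55],0]]}}

```text
clock: 13.38
tcp_pos: [0.5415, -0.1286, 0.1245]
orientation: [-2.26, -2.182, 0.0]
contact_force: [-0.3, -0.0, -0.1]
grip_width: 0.0526
```

```bash
python3 - <<'E'
from h import *
d=shot("scene","s8"); o=r.get_obs(); print(o["tcp_pos"],o["contact_force"],o["moment"],o["grip_width"],R0()[:,2])
p=proj(d,[.545,-.129,.09]).astype(int); cv2.imwrite("pics/s8c.png",cv2.resize(d["frame"][p[1]-60:p[1]+60,p[0]-80:p[0]+80],(800,600),interpolation=cv2.INTER_CUBIC)); print(p)
for z in (.104,.119,.146,.03): print(z,(proj(d,[.572,-.129,z])-p+[80,60])*5)
E
```

```text
[ 0.5415 -0.1286  0.1244] [-0.6507 -1.0223 -0.9286] [ 0.0433 -0.0081  0.013 ] 0.05232723405218586 [-0.0003  0.0001 -1.    ]
[201 197]
0.104 [384.6378 308.3845]
0.119 [381.4088 279.3061]
0.146 [375.4693 225.8177]
0.03 [399.8697 445.5565]
```

View pics/s8c.png

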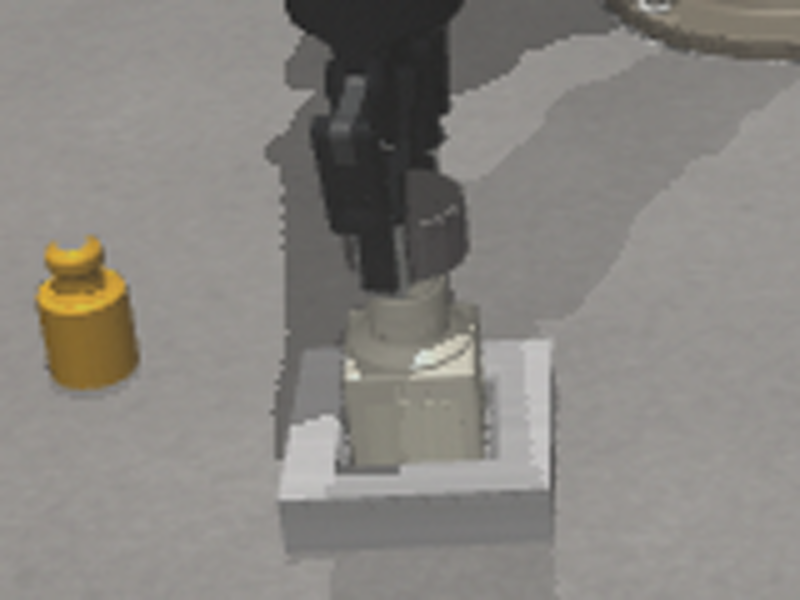

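The crop shows the jar open and seated in the block, with its neck visible at (410,305). The cap is held level above it with its lower edge near (440,278), and the weight hasn't moved. The lift was 34 to 35 mm from closed, which puts the gap at about 15 mm.

```bash
python3 -c "
from h import *
print(r.hand_in())"
```

```text
the job is handed in; nothing more can be done
None
```

I seated the jar in the block's pocket, unscrewed the cap there and handed the job in with the cap held above the open jar. The clock stood at about 13.4 s of the 58 s allowed.

- **Seating:** I gripped the jar by its body and lowered it until it met the pocket floor, at the height I expected. A close wrist picture then showed it upright and square in the pocket.
- **Unscrewing:** I gripped the cap on its flats and turned it about 71° anticlockwise. The upward force rose to 13.6 N, which I took as the seal spring pushing on a freed cap. The force fell to about 0 N as I lifted, so the jar stayed behind.
- **Final pose:** The cap has risen about 34 mm from its closed height. Its lower edge is therefore about 14–15 mm above the rim. The tool is vertical and the contact force is only about 1.5 N. The last scene picture shows the open jar still seated and the cap level above it.

**Disagreements and gaps:**
- The wrist camera read about 2–3 mm off sideways. I corrected for this by comparing the pocket with the held jar in the same image.
- The grip on the cap was about 5 mm lower than planned and may be 1–2 mm off centre. It caused no noticeable force.
- The gap above the rim comes from the tool height, not from a separate measurement in the picture.
- The last crop shows the weight where it stood. I did not look at the tin or carton again at the end, but nothing went near them.

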